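# Run the slide to its stop and lock it with the square-socket handle

## Task

Push the grey carriage of the positioning slide along its rods until it rests against the stop screw at the left-hand end of the slide, and leave it there. Then fit the loose lock handle fully down onto the carriage's square spindle, in any of the four ways it fits, and with it turn the spindle clockwise, seen from above, as far as it goes. Leave the handle sitting on the spindle and do not disturb the other things on the bench.

Things in the scene. Friction and masses are not known exactly. Their poses are not given: they have to be found in the camera images.
- slide_base: positioning slide, fixed: aluminium plate 100 x 260 x 12 mm with two rods along it (tops at 27 mm). Origin: centre of its underside; x across, y along the rods to the stop, z up. At its +y end (left) stands the dark end stop, 90 x 20 mm, top at 45 mm, with a stop screw, tip at y = +103 mm. A low rod block, top at 28 mm, stands at y = -129 to -119 mm
- carriage (a joint): position of the carriage on the slide in m, growing towards the stop (slide +y); 0 is the end away from it, 0.10 is against the stop screw. Slides stiffly (about 6 N) and stays where left
- push_face (a point): centre of the carriage's flat upright end face that looks away from the stop, 32 mm above the bench; axes as slide_base. The carriage is a grey block 90 x 90 mm, from 13 to 48 mm above the bench; the spindle stands at its middle, 45 mm in +y from this face
- spindle_seat (a point): centre of the flat top of the dark round flange (44 mm across) at the spindle's foot, 52 mm above the bench; the handle's hub sits on it. The spindle: upright bare steel square, 16 x 16 mm, 26 mm tall from here, its top 5 mm tapering to 11 mm. x and y are square to its flat sides and turn with it, z up. Nothing else on the carriage rises above 53 mm
- spindle (a joint): angle of the square spindle in rad, growing clockwise seen from above; 0 is unlocked, 1.4 is its end stop (locked). Stiff (about 0.15 N m); stays where left
- lock_handle: loose lock handle, 0.25 kg, standing on its steel hub, 38 x 38 x 34 mm, with a 17.6 mm square bore right through, its sides parallel to the hub's. Origin: centre of the hub's underside; z along the bore, x along the one black lever: 14 mm wide, 18 to 30 mm above the underside, from x = 19 mm to a rounded 20 mm wide end at x = 105 mm. Hub sides at +y and -y are plain, to grip
- multimeter: bystander: hand multimeter lying on its back, 150 x 76 x 34 mm. Origin: centre of its underside. To be left alone
- solder_spool: bystander: spool of solder wire standing on end, 54 mm across, 40 mm tall. Origin: centre of its underside. To be left alone
- flux_bottle: bystander: small white bottle with a red needle cap, 34 mm across, 95 mm tall. Origin: centre of its underside. To be left alone
- side_cutter: bystander: side cutters with red handles, 121 x 46 x 12 mm. Origin: centre of its underside. To be left alone
There are look-alikes about, which are no part of the job. What is shaped like the lock_handle but purple is not meant.

How it is judged (in metres and radians):
On the way, in this order (a step that is already met when the one before it is completed fails the run):
1. the carriage is against the stop screw (value of joint carriage above 0.095 m), for 0.2 s.
2. the handle is fully down on the spindle, with the carriage still at the stop and the spindle not yet turned to its end (horizontal distance between lock_handle and spindle_seat below 0.004 m and z of lock_handle in the frame of spindle_seat between -0.004 and 0.004 m and angle between lock_handle's own z axis and vertical below 0.08 rad and value of joint carriage above 0.095 m and value of joint spindle below 1 rad), for 0.2 s.
At the end, for the whole second after the job is handed in: The carriage is within 5 mm of the stop screw (joint above 0.095), the spindle within 0.12 rad of its end stop (joint above 1.28), and the handle is released and at rest on the spindle: hub centred within 4 mm, its underside within 4 mm of the flange, upright within 0.08 rad (horizontal distance between lock_handle and spindle_seat below 0.004 m and z of lock_handle in the frame of spindle_seat between -0.004 and 0.004 m and angle between lock_handle's own z axis and vertical below 0.08 rad and value of joint carriage above 0.095 m and value of joint spindle above 1.28 rad and linear speed of lock_handle below 0.02 m/s); the robot touches nothing.
It fails at once if the spindle is turned to its end without the handle on it (value of joint spindle above 0.9 rad and horizontal distance between lock_handle and spindle_seat above 0.008 m).
It fails at once if the multimeter is moved by more than 30 mm (distance of multimeter from where it was at the start of the episode above 0.03 m).
It fails at once if the solder spool is moved by more than 30 mm (distance of solder_spool from where it was at the start of the episode above 0.03 m).
It fails at once if the flux bottle is moved by more than 30 mm (distance of flux_bottle from where it was at the start of the episode above 0.03 m).
It fails at once if the side cutter is moved by more than 30 mm (distance of side_cutter from where it was at the start of the episode above 0.03 m).
It also fails if it takes over 72 s, if anything falls off the work surface, if the arm or the gripper's body presses on something with over 40 N, if the wrist force passes 120 N, or if a joint passes its speed limit or range.

## Robot

A 6-joint arm with a two-finger parallel gripper is mounted at the origin on a cart in front of the work surface, level with it; the furniture and walls round the work are solid. World frame = base frame: x ahead of the robot, y to its left, z up, the work surface at z = 0. Lengths are in m, angles in degrees, forces in N, time in s.
With the tool pointing down it reaches from about 0.325 to 0.775 m from the base axis. Payload 5.5 kg.
Tool frame: the origin (TCP) lies at the centre of the arm's flange, where the gripper is bolted on; the fingertips stand 182 mm ahead of it and the grasp point (between the pads) lies 163 mm ahead of it; z points along the fingers, y is the line along which they close (so a half turn about z gives the same grasp; the last joint's range is limited). The gripper opens to 88 mm and grips with 3 to 60 N. Pads are 20 mm wide; open, the fingers measure 115 mm over their backs; the gripper's body (75 mm by 178 mm) begins 61 mm behind the grasp point.
Start: joints at [-70.399, 5.22, 70.514, -0, 104.267, -3.249], TCP at [0.233, -0.553, 0.405] pointing down, gripper open.
Joint ranges: [-164.24, 164.24], [-49.07, 125.15], [9.68, 141.18], [-86.29, 266.29], [3.28, 154.24], [-151.56, 151.56]. Speed limits (degrees/s): [147.25, 147.25, 172.46, 180, 180, 180].

## Interface

Orientations are given as [roll, pitch, yaw] about the fixed x, y, z axes, in that order (R = Rz(yaw) Ry(pitch) Rx(roll)).
In Python, from station import r gives the robot as it stands. The module is installed in compiled form; this text tells all that it offers. Calls block until the motion is done:
- r.reach(position, orientation): joint-space move of the TCP to a pose.
- r.servo_line(position, rotation=None, speed=0.15): straight line of the TCP; rotation=None keeps the orientation; speed is the mean speed in m/s.
- r.move_joints(angles): joint-space move.
- r.let_go() and r.grab(squeeze=None): open the fingers fully, or close them until they stop; squeeze is the grip in N (None keeps the last).
- r.wait(seconds).
- r.inverse_kinematics(position, orientation): joint angles nearest the present ones, or None.
- r.sense(): the state.
- r.snapshot(name): name is "scene" or "top"; returns a dict with "frame" (480x640x3 uint8, red, green, blue), "fx", "fy", "cx", "cy" (pixels), "R" (3x3) and "t" (3): a world point X has camera coordinates R X + t. Camera axes: x right, y down, z forward; pixel columns grow to the right and rows downward; lengths in m; the calibration is good to about 2 mm. A picture is of the moment at which its call begins. There is no depth.
A pose or a line that the arm cannot do raises r.IKError and nothing moves.
- r.hand_in(): hands the job in; it is judged then, once.
The state is a dict: "clock": time; "joints": joint angles; "joint_vel": joint speeds; "joint_torque": joint torques, N m; "tcp_pos": TCP position; "orientation": TCP orientation; "contact_force": force on the tool from outside, world axes, zero at the start; "torque": the same for the moment, N m; "opening": finger opening in m; "gripper_force": force on a finger pad.
Only numpy, scipy, OpenCV 4.12 (cv2) and the standard library are available. Lean on these libraries where they do the work, as an engineer would, in place of code of your own. Each camera call takes 0.05 s, during which the arm holds its last target. There are 200 camera calls.

## Working session

There is one attempt and no reset: what is moved stays moved. The work goes in short steps, each a Python script; the robot and the scene stay as the last script left them, time stands still between calls to the robot, and variables do not carry over. Pictures are saved under pics/ and viewed, at most 10 in all, crops included, and the job is handed in when it is done.

```bash
mkdir -p pics
cat > h.py <<'E'
import numpy as np, cv2, pickle
def px2w(s,u,v,z):
    R=np.array(s["R"]);t=np.array(s["t"]);d=R.T@np.array([(u-s["cx"])/s["fx"],(v-s["cy"])/s["fy"],1.]);c=-R.T@t
    return c+d*(z-c[2])/d[2]
def w2px(s,X):
    p=np.array(s["R"])@np.array(X,float)+np.array(s["t"]);return np.array([s["fx"]*p[0]/p[2]+s["cx"],s["fy"]*p[1]/p[2]+s["cy"]])
def save(s,n):
    cv2.imwrite(f"pics/{n}.png",cv2.cvtColor(np.array(s["frame"]),cv2.COLOR_RGB2BGR));pickle.dump(s,open(n+".pkl","wb"))
def load(n): return pickle.load(open(n+".pkl","rb"))
E
python3 - <<'E'
from station import r
from h import *
for n in("scene","top"):
    s=r.snapshot(n);save(s,n);R=np.array(s["R"]);print(n,-R.T@np.array(s["t"]),R.round(2).tolist(),s["fx"])
print(r.sense())
E
```

```text
scene [-0.27645175  0.51786965  1.01417964] [[-0.62, -0.79, -0.0], [-0.51, 0.41, -0.76], [0.6, -0.46, -0.65]] 620.6231150182828
top [ 0.41551474 -0.16354565  1.35279979] [[0.03, -1.0, -0.0], [-0.99, -0.03, -0.12], [0.12, 0.01, -0.99]] 496.9986767588905
{'clock': 0.1, 'joints': array([-7.03987523e+01,  5.25910158e+00,  7.05749356e+01,  1.41448425e-03,
        1.04265915e+02, -3.24848079e+00]), 'joint_vel': array([ 0.01348973, -0.24201725, -0.16318601, -0.00064263,  0.00298387,
       -0.06201004]), 'joint_torque': array([ 3.14776393e-03, -4.47856057e+01, -4.07571101e+01,  7.01426505e-02,
        2.84140161e-02, -1.25134256e-04]), 'tcp_pos': array([ 0.23301195, -0.55296685,  0.4036169 ]), 'orientation': array([-1.79900286e+02, -7.03317175e-03,  2.28500697e+01]), 'contact_force': array([-0.91355711, -0.28325601, -0.34969219]), 'torque': array([ 0.0163984 , -0.01092376, -0.01678066]), 'gripper_force': 0.0, 'opening': 0.08747758201683149}
```

View pics/top.png

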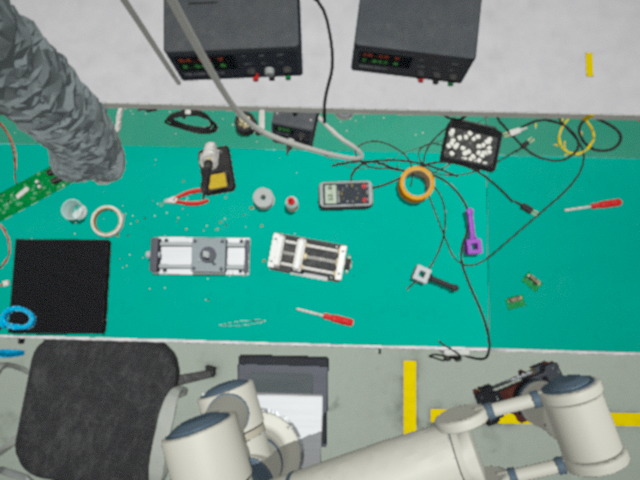

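View pics/scene.png

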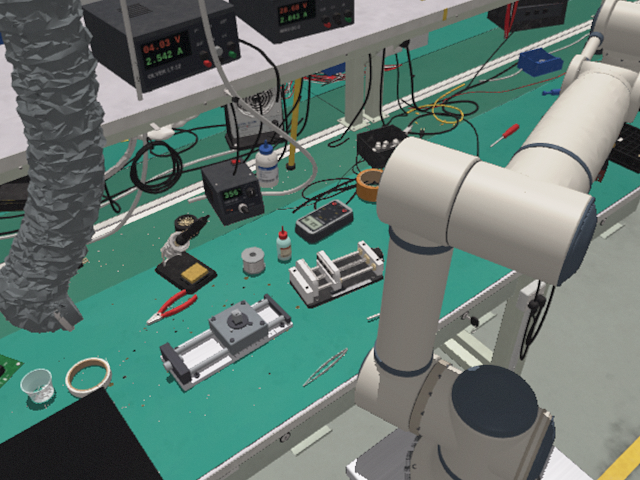

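The top view shows the slide at (200,256), with its carriage at (208,256) and the dark stop at about (160,256). Handle candidates:
- Steel hub with a black lever at (422,272): this matches the description.
- Purple look-alike at (473,240): not meant.
- Grey vise at (310,256): not the slide.

I'll check the choice in one close crop.

Run:
```python
from h import *
s=load("top");f=cv2.cvtColor(s["frame"],cv2.COLOR_RGB2BGR)
a=cv2.resize(f[226:286,140:260],None,fx=6,fy=6,interpolation=cv2.INTER_CUBIC)[:, :720]
b=cv2.resize(f[256:296,402:468],None,fx=6,fy=6,interpolation=cv2.INTER_CUBIC)
c=np.zeros((600,720,3),np.uint8);c[:360]=a;c[360:600,:396]=b;cv2.imwrite("pics/crop1.png",c)
for n,u,v,z in(("hub",422,272,.034),("levend",457,289,.03),("spindle",208,256,.078),("baseL",150,256,.012),("baseR",250,256,.012),("meter",345,194,.03),("bottle",291,203,.09),("spool",263,198,.04),("vise",310,256,.04)): print(n,px2w(s,u,v,z).round(3))
```

```text
hub [ 0.481 -0.419  0.034]
levend [ 0.439 -0.512  0.03 ]
spindle [0.505 0.139 0.078]
baseL [0.506 0.312 0.012]
baseR [0.513 0.041 0.012]
meter [ 0.687 -0.211  0.03 ]
bottle [ 0.647 -0.07   0.09 ]
spool [0.668 0.009 0.04 ]
vise [ 0.515 -0.122  0.04 ]
```

View pics/crop1.png

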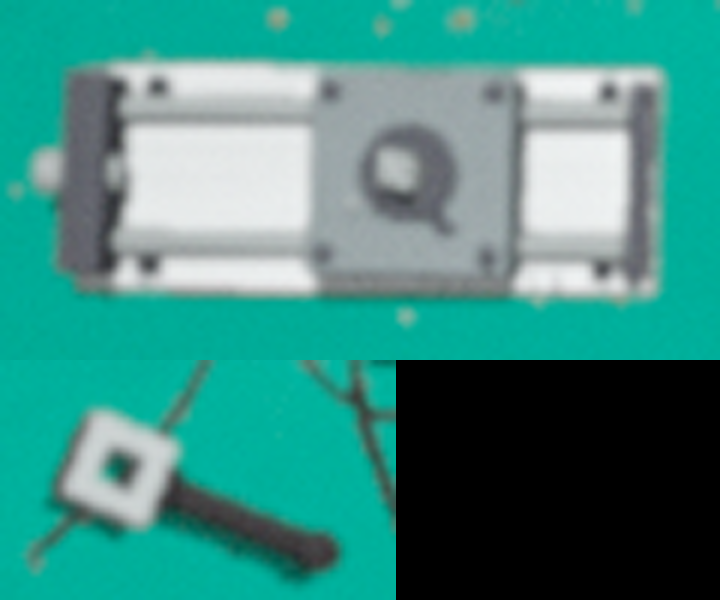

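The close crop confirms it: the hub with a square bore is at about (421.8,273.6) and its black lever ends near (454.6,287.6). The slide has its stop on the left, and the spindle stands off the flange centre because of parallax. Next I'll measure poses and check them by overlaying the models.

```bash
cat >> h.py <<'E'
def T(x,y,yaw): 
    c,s_=np.cos(yaw),np.sin(yaw); return lambda P:(np.array([[c,-s_,0],[s_,c,0],[0,0,1]])@np.array(P,float).T).T+[x,y,0]
def box(x0,x1,y0,y1,z0,z1): return np.array([[x,y,z] for z in(z0,z1) for x,y in((x0,y0),(x1,y0),(x1,y1),(x0,y1))])
ED=[(0,1),(1,2),(2,3),(3,0),(4,5),(5,6),(6,7),(7,4),(0,4),(1,5),(2,6),(3,7)]
def overlay(s,boxes,win,k,lw=1):
    f=cv2.cvtColor(np.array(s["frame"]),cv2.COLOR_RGB2BGR);u0,u1,v0,v1=win
    im=cv2.resize(f[v0:v1,u0:u1],None,fx=k,fy=k,interpolation=cv2.INTER_CUBIC)
    for P,col in boxes:
        q=[tuple(int(round(a)) for a in ((w2px(s,p)-[u0,v0]+.5)*k-.5)) for p in P]
        for a,b in ED: cv2.line(im,q[a],q[b],col,lw,cv2.LINE_AA)
    return im
E
python3 - <<'E'
from h import *
from scipy.optimize import least_squares
s=load("top");c=load("scene")
g=lambda x,y,oy=0,u0=140,v0=226:((x+.5)/6-.5+u0,(y-oy+.5)/6-.5+v0)
rt=px2w(s,*g(663,70),.012);rb=px2w(s,*g(658,295),.012);lb=px2w(s,*g(78,292),.012);lt=px2w(s,*g(70,66),.012)
print("corners",rt.round(4),rb.round(4),lb.round(4),lt.round(4))
d=(lb-rb);ang=np.arctan2(d[1],d[0])-np.pi/2; d2=lt-rt;print("len",np.linalg.norm(d),"wid",np.linalg.norm(rt-rb),np.degrees(ang),np.degrees(np.arctan2(d2[1],d2[0])-np.pi/2))
print("ctr",((rt+rb+lb+lt)/4).round(4))
print("carr face",[px2w(s,*g(x,y),.048).round(4) for x,y in((517,75),(514,272),(318,75),(316,272))])
print("flange",px2w(s,*g(408,172),.052),"sptop",px2w(s,*g(397,170),.078))
b=px2w(s,*g(121,468,360,402,256),.034);e=px2w(s,*g(318,552,360,402,256),.03);print("hub",b,e,np.linalg.norm((e-b)[:2]),np.degrees(np.arctan2(*(e-b)[1::-1])))
# hose tip triangulation
f=lambda X:np.r_[w2px(s,X)-[95,175],w2px(c,X)-[50,320]]
o=least_squares(f,[.6,.4,.3]);print("hose",o.x,o.fun)
E
```

```text
corners [0.5642 0.0434 0.012 ] [0.4626 0.0411 0.012 ] [0.457  0.3016 0.012 ] [0.5589 0.3123 0.012 ]
len 0.2606326489735516 wid 0.10160626685646183 1.2255972284350394 1.1149277636080108
ctr [0.5107 0.1746 0.012 ]
carr face [array([0.5563, 0.1021, 0.048 ]), array([0.4697, 0.099 , 0.048 ]), array([0.554 , 0.1898, 0.048 ]), array([0.4674, 0.1856, 0.048 ])]
flange [0.51190117 0.14681247 0.052     ] sptop [0.51070891 0.1453775  0.078     ]
hub [ 0.47699656 -0.41849108  0.034     ] [ 0.44256276 -0.50602772  0.03      ] 0.09406567273627003 -111.47290905886936
hose [0.71367455 0.45212777 0.07915945] [-1.63204079 -1.27805986  1.50992846  0.53156103]
```

```bash
cat > push.py <<'E'
from station import r
from h import *
yaw=1.2; a=np.radians(yaw); d=np.array([-np.sin(a),np.cos(a),0])
O=[180,0,90+yaw]; f=np.array([.5125,.1005,0])   # push face
p=f-.022*d
r.grab(10)
r.reach(list(p+[0,0,.29]),O)
r.servo_line(list(p+[0,0,.216]),speed=.1)
r.wait(.2)
s0=r.sense();F0=np.array(s0["contact_force"]);print(s0["clock"],s0["tcp_pos"],s0["opening"],F0)
hist=[]
for k in np.r_[.01,.03,.06,.075,np.arange(.081,.12,.003)]:
    r.servo_line(list(p+k*d+[0,0,.216]),speed=.06)
    s=r.sense();F=(np.array(s["contact_force"])-F0)@d;hist.append((round(k,3),round(float(np.dot(np.array(s["tcp_pos"])-p,d)),4),round(float(F),1)))
    if F<-22: break
print(hist)
r.servo_line(list(np.array(s["tcp_pos"])-.03*d),speed=.1)
t=r.sense()["tcp_pos"]; r.servo_line([t[0],t[1],.33],speed=.25)
r.reach([.477,-.25,.36],[180,0,-21.5]); r.let_go()
print(r.sense()["clock"],r.sense()["joints"])
for n in("scene","top"): save(r.snapshot(n),n+"2")
E
python3 push.py
```

```text
5.0167 [0.51321328 0.07856963 0.21692613] 0.0009208655209161564 [-0.38249215 -0.57254721  0.14504752]
[(np.float64(0.01), 0.0105, 0.2), (np.float64(0.03), 0.0301, -2.2), (np.float64(0.06), 0.0599, -1.5), (np.float64(0.075), 0.0751, -0.4), (np.float64(0.081), 0.0809, -2.6), (np.float64(0.084), 0.0837, -4.2), (np.float64(0.087), 0.0868, -4.2), (np.float64(0.09), 0.0899, -5.2), (np.float64(0.093), 0.0929, -3.5), (np.float64(0.096), 0.096, -2.9), (np.float64(0.099), 0.099, -4.6), (np.float64(0.102), 0.1016, -5.7), (np.float64(0.105), 0.1027, -15.6), (np.float64(0.108), 0.1038, -25.5)]
13.3417 [-3.12786382e+01 -4.52244189e+00  8.48114411e+01 -6.94223203e-04
  9.97127808e+01  8.02219070e+01]
```

Run:
```python
from h import *
t=T(.5107,.172,np.radians(1.2)); R=(0,0,255);B=(255,0,0);Y=(0,255,255)
bx=[(t(box(-.05,.05,-.13,.13,0,.012)),R),(t(box(-.045,.045,.013,.103,.013,.048)),B)]
c=np.zeros((600,800,3),np.uint8)
for n,w,k,(r0,c0) in(("top2",(140,260,226,286),5,(0,0)),("scene2",(155,305,290,395),4,(300,0))):
    im=overlay(load(n),bx,w,k)[:300]; 
    if n=="scene2": im=overlay(load(n),bx,(155,300,292,392),3)
    c[r0:r0+im.shape[0],c0:c0+im.shape[1]]=im
im=overlay(load("top2"),[],(160,200,236,276),7);c[300:580,440:720]=im
cv2.imwrite("pics/ov2.png",c)
```

```text
(no output)
```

View pics/ov2.png

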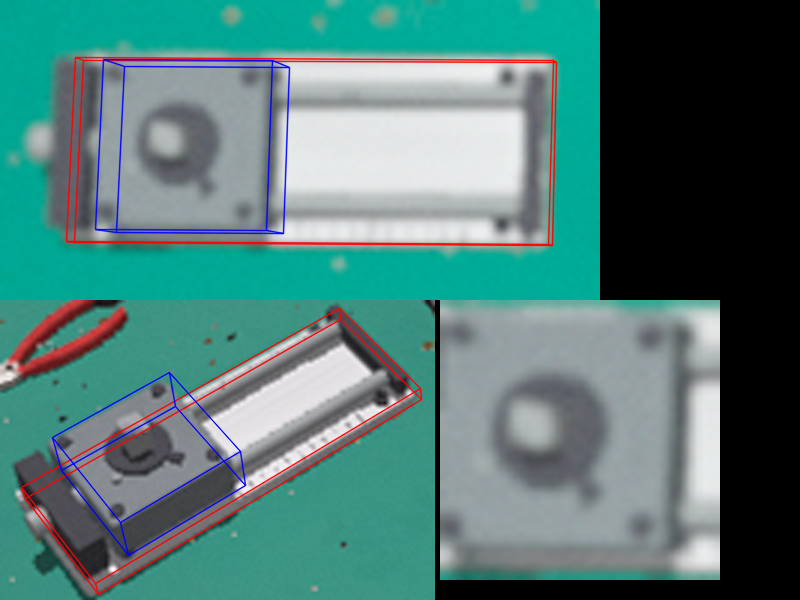

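```bash
cat > fit.py <<'E'
from h import *
from scipy.optimize import minimize
S=8
sq=lambda h,z:np.array([[h,h,z],[-h,h,z],[-h,-h,z],[h,-h,z]])
def prism(h0,z0,h1,z1):
    a,b=sq(h0,z0),sq(h1,z1);return [np.array([a[i],a[(i+1)%4],b[(i+1)%4],b[i]]) for i in range(4)]
circ=lambda r_,z:np.array([[r_*np.cos(t),r_*np.sin(t),z] for t in np.linspace(0,2*np.pi,48)])
def faces_spindle(): return [circ(.022,.052)]+prism(.008,.052,.008,.073)+prism(.008,.073,.0055,.078)+[sq(.0055,.078)]
def faces_hub():
    lv=box(.019,.100,-.007,.007,.018,.030); ld=[lv[[0,1,5,4]],lv[[3,2,6,7]],lv[[1,2,6,5]],lv[4:8]]
    return ld+prism(.019,0,.019,.034)+[sq(.019,.034),sq(.0088,.034)]
def area(q): return np.cross(q[1]-q[0],q[2]-q[1])
def cost(s,faces,x,y,yaw,win):
    u0,u1,v0,v1=win;W,H=(u1-u0)*S,(v1-v0)*S
    lab=np.zeros((H,W),np.uint8);t=T(x,y,yaw)
    for i,f in enumerate(faces):
        q=np.array([w2px(s,p) for p in t(f)])
        if cv2.contourArea(q.astype(np.float32),True)<0 if False else area(q)>0: continue
        cv2.fillConvexPoly(lab,np.round(((q-[u0,v0]+.5)*S-.5)*16).astype(np.int32),i+1,shift=4)
    ids=[i for i in np.unique(lab)]
    A=np.stack([cv2.GaussianBlur(cv2.resize((lab==i).astype(np.float32),(u1-u0,v1-v0),interpolation=cv2.INTER_AREA),(0,0),.5).ravel() for i in ids],1)
    I=np.array(s["frame"])[v0:v1,u0:u1].reshape(-1,3).astype(float)
    AtA=A.T@A+1e-3*np.eye(len(ids));c=np.linalg.solve(AtA,A.T@I)
    return float(((A@c-I)**2).mean())
def fit(cams,faces,x,y,yaws,R,z):
    wins=[]
    for s in cams:
        q=np.array([w2px(s,[x+a,y+b,zz]) for a in(-R,R) for b in(-R,R) for zz in z]);lo=np.floor(q.min(0)).astype(int);hi=np.ceil(q.max(0)).astype(int);wins.append((lo[0],hi[0],lo[1],hi[1]))
    out=[]
    for yw in yaws:
        tot=[];pos=[]
        for s,w in zip(cams,wins):
            m=minimize(lambda p:cost(s,faces,p[0]/1e3,p[1]/1e3,np.radians(yw),w),[x*1e3,y*1e3],method="Nelder-Mead",options=dict(initial_simplex=[[x*1e3,y*1e3],[x*1e3+3,y*1e3],[x*1e3,y*1e3+3]],xatol=.05,fatol=.01))
            tot.append(round(m.fun,1));pos.append(m.x.round(1).tolist())
        out.append((yw,tot,pos))
    return out
E
cat > f1.py <<'E'
from fit import *
s,c=load("top2"),load("scene2")
for o in fit([s,c],faces_spindle(),.5095,.23,range(-45,45,6),.020,(.052,.06)): print(o)
print("hub")
for o in fit([s],faces_hub(),.477,-.4185,range(-120,-101,3),.05,(.0,.03)): print(o)
E
time python3 f1.py
```

```text
(-45, [np.float64(91.5), np.float64(262.9)], [[509.6, 231.8], [505.9, 236.6]])
(-39, [np.float64(89.2), np.float64(260.9)], [[509.7, 231.8], [505.9, 236.5]])
(-33, [np.float64(86.9), np.float64(258.8)], [[509.9, 231.8], [505.9, 236.5]])
(-27, [np.float64(83.0), np.float64(257.1)], [[509.8, 231.7], [505.9, 236.4]])
(-21, [np.float64(79.9), np.float64(258.2)], [[509.6, 231.9], [506.1, 236.5]])
(-15, [np.float64(77.1), np.float64(258.3)], [[509.8, 232.0], [506.0, 236.5]])
(-9, [np.float64(73.8), np.float64(259.5)], [[509.7, 232.1], [506.0, 236.7]])
(-3, [np.float64(77.8), np.float64(260.9)], [[510.0, 232.0], [505.9, 236.6]])
(3, [np.float64(77.7), np.float64(261.9)], [[510.1, 231.9], [506.1, 236.7]])
(9, [np.float64(80.0), np.float64(264.3)], [[509.7, 231.7], [506.0, 236.7]])
(15, [np.float64(82.1), np.float64(268.4)], [[509.6, 231.8], [506.0, 236.4]])
(21, [np.float64(87.6), np.float64(268.4)], [[509.7, 231.8], [505.9, 236.6]])
(27, [np.float64(92.2), np.float64(268.3)], [[509.4, 231.7], [506.1, 236.5]])
(33, [np.float64(93.2), np.float64(267.7)], [[509.8, 231.8], [506.0, 236.4]])
(39, [np.float64(94.7), np.float64(265.1)], [[509.6, 231.8], [505.9, 236.6]])
hub
(-120, [np.float64(2981.3)], [[479.0, -417.5]])
(-117, [np.float64(2962.3)], [[477.8, -416.8]])
(-114, [np.float64(2961.9)], [[476.8, -416.3]])
(-111, [np.float64(2978.8)], [[475.8, -416.0]])
(-108, [np.float64(3013.8)], [[474.7, -415.7]])
(-105, [np.float64(3061.1)], [[473.3, -415.2]])
(-102, [np.float64(3114.2)], [[473.6, -415.0]])
real	0m3.065s
user	0m3.488s
sys	0m0.066s
```

Run:
```python
from h import *
R=(0,0,255);Y=(0,255,255)
t=T(.5098,.2318,np.radians(1.2));
bx=[(t(box(-.045,.045,-.045,.045,.013,.048)),(255,0,0)),(T(.5098,.2318,np.radians(-9))(box(-.008,.008,-.008,.008,.052,.073)),R)]
c=np.zeros((600,800,3),np.uint8)
c[:300,:400]=overlay(load("scene2"),bx,(165,245,312,372),5); c[300:,:400]=overlay(load("scene2"),[],(180,220,325,355),10)
c[:300,400:]=overlay(load("top2"),bx,(152,202,236,273),8)[:300,:400].copy() if 0 else cv2.resize(overlay(load("top2"),bx,(150,206,235,277),7),(400,300))
c[300:,400:]=cv2.resize(overlay(load("top2"),[],(400,472,248,302),6),(400,300))
cv2.imwrite("pics/ov3.png",c)
```

```text
(no output)
```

View pics/ov3.png

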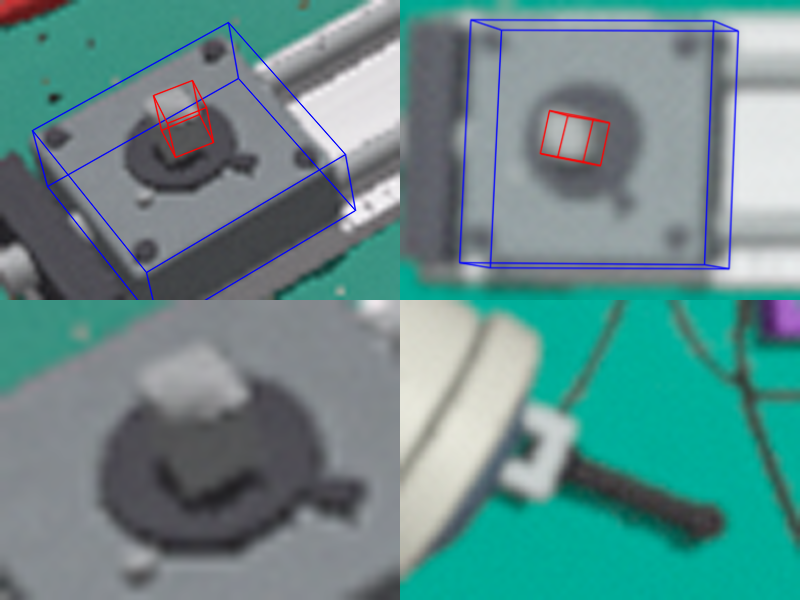

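The overlay on the top view matches the carriage. The scene camera is off by a few mm. In scene2 the V-shaped foot line of the spindle has its near corner at crop (195,505) and its ends at (160,465) and (257,485). I'll refine the yaw with a tighter mask.

```bash
sed -i 's/lv\[\[3,2,6,7\]\]/lv[[2,3,7,6]]/' fit.py
cat > f2.py <<'E'
from fit import *
import fit as F
from scipy.optimize import least_squares
s,c=load("top2"),load("scene2")
def mk(s,x,y):
    q=np.array([w2px(s,p) for p in np.r_[T(x,y,0)(circ(.0145,.052)),T(x,y,0)(circ(.0105,.080))]]);m=np.zeros((480,640),np.uint8);cv2.fillConvexPoly(m,cv2.convexHull(np.round(q).astype(np.int32)),1);return m.astype(bool)
def cost(s,faces,x,y,yaw,m):
    v,u=np.where(m);u0,u1,v0,v1=u.min()-2,u.max()+3,v.min()-2,v.max()+3
    lab=np.zeros(((v1-v0)*S,(u1-u0)*S),np.uint8);t=T(x,y,yaw)
    for i,f in enumerate(faces):
        q=np.array([w2px(s,p) for p in t(f)])
        if area(q)>0: continue
        cv2.fillConvexPoly(lab,np.round(((q-[u0,v0]+.5)*S-.5)*16).astype(np.int32),i+1,shift=4)
    mm=m[v0:v1,u0:u1].ravel()
    A=np.stack([cv2.GaussianBlur(cv2.resize((lab==i).astype(np.float32),(u1-u0,v1-v0),interpolation=cv2.INTER_AREA),(0,0),.5).ravel() for i in np.unique(lab)],1)[mm]
    I=np.array(s["frame"])[v0:v1,u0:u1].reshape(-1,3).astype(float)[mm]
    k=np.linalg.solve(A.T@A+1e-2*np.eye(A.shape[1]),A.T@I);return float(((A@k-I)**2).mean())
for nm,s_,x,y in(("top",s,.5098,.2318),("scene",c,.506,.2365)):
    m=mk(s_,x,y);o=[]
    for yw in range(-45,45,5):
        b=minimize(lambda p:cost(s_,faces_spindle(),p[0]/1e3,p[1]/1e3,np.radians(yw),m),[x*1e3,y*1e3],method="Nelder-Mead",options=dict(initial_simplex=[[x*1e3,y*1e3],[x*1e3+2,y*1e3],[x*1e3,y*1e3+2]],xatol=.05,fatol=.01))
        o.append((yw,round(b.fun,1),b.x.round(1).tolist()))
    print(nm,m.sum());print(*o,sep="\n")
# V fit
P=[((a+.5)/10-.5+180,(b-300+.5)/10-.5+325) for a,b in((160,465),(195,505),(257,485))]
for y0 in(-.6,0,.6):
    o=least_squares(lambda p:np.concatenate([w2px(c,T(p[0]/1e3,p[1]/1e3,p[2])([[a,b,.052]])[0])-q for (a,b),q in zip(((-.008,.008),(-.008,-.008),(.008,-.008)),P)]),[506,236,y0]);print("V",o.x[:2],np.degrees(o.x[2]),o.cost)
print("hub")
for o in F.fit([load("top")],faces_hub(),.477,-.4185,range(-120,-101,2),.03,(.0,.034)): print(o)
E
python3 f2.py
```

```text
top 135
(-45, np.float64(102.7), [511.7, 232.3])
(-40, np.float64(102.4), [511.7, 233.1])
(-35, np.float64(94.5), [511.4, 232.5])
(-30, np.float64(86.7), [511.3, 232.3])
(-25, np.float64(81.5), [511.2, 232.1])
(-20, np.float64(75.4), [511.0, 232.2])
(-15, np.float64(69.3), [511.1, 232.3])
(-10, np.float64(64.5), [511.0, 232.5])
(-5, np.float64(63.2), [510.9, 232.4])
(0, np.float64(66.6), [510.7, 232.4])
(5, np.float64(69.7), [511.5, 230.9])
(10, np.float64(77.1), [512.1, 231.5])
(15, np.float64(79.9), [512.2, 232.3])
(20, np.float64(87.3), [512.4, 232.5])
(25, np.float64(94.7), [512.3, 232.4])
(30, np.float64(101.6), [512.5, 232.2])
(35, np.float64(102.4), [512.7, 233.3])
(40, np.float64(104.2), [512.6, 233.7])
scene 270
(-45, np.float64(144.6), [507.3, 234.7])
(-40, np.float64(140.3), [507.3, 235.2])
(-35, np.float64(136.5), [507.3, 235.2])
(-30, np.float64(129.8), [507.7, 235.3])
(-25, np.float64(129.4), [508.0, 235.4])
(-20, np.float64(133.9), [507.8, 234.4])
(-15, np.float64(132.5), [507.9, 234.9])
(-10, np.float64(133.5), [508.0, 235.4])
(-5, np.float64(134.8), [508.2, 234.9])
(
[... 330 characters left out ...]
64(146.1), [508.5, 233.3])
V [505.02527228 237.29773855] -96.22929000051586 1.1766162208163695
V [505.0252711 237.2977376] -96.22931369755759 1.1766162207895443
V [505.02527057 237.29773717] -96.2293235449944 1.176616220781235
hub
(-120, [np.float64(533.7)], [[477.7, -419.2]])
(-118, [np.float64(491.4)], [[477.7, -419.4]])
(-116, [np.float64(464.5)], [[477.5, -419.2]])
(-114, [np.float64(453.1)], [[477.5, -419.1]])
(-112, [np.float64(459.7)], [[477.4, -419.0]])
(-110, [np.float64(483.9)], [[477.2, -418.9]])
(-108, [np.float64(517.9)], [[477.2, -419.1]])
(-106, [np.float64(572.7)], [[477.1, -418.9]])
(-104, [np.float64(630.4)], [[477.1, -418.8]])
(-102, [np.float64(706.9)], [[476.8, -418.7]])
```

The estimates now agree:
- **Spindle:** about (0.5095, 0.2335), yaw about -6° (mod 90).
- **Handle:** (0.4774, -0.419), yaw about -113.5°.

Next I'll grasp the hub and carry it over the spindle.

Run:
```python
from station import r
from h import *
h=[.4774,-.419]
r.reach(h+[.30],[180,0,66.5]); r.servo_line(h+[.189],speed=.12)
r.grab(30); s=r.sense(); print(s["clock"],s["opening"],s["gripper_force"],s["tcp_pos"],s["contact_force"])
if .034<s["opening"]<.042:
    r.servo_line(h+[.34],speed=.2)
    r.reach([.5095,.2335,.34],[180,0,84]); r.servo_line([.5095,.2335,.189+.088],speed=.15)
    r.wait(.3); s=r.sense(); print(s["clock"],s["opening"],s["tcp_pos"],s["orientation"],s["contact_force"],s["torque"],s["joints"])
    for n in("scene","top"): save(r.snapshot(n),n+"3")
    c=np.zeros((600,800,3),np.uint8); P=T(.5095,.2335,np.radians(-96)); b=[(P(box(-.019,.019,-.019,.019,.088,.122)),(0,0,255)),(P(box(.019,.105,-.007,.007,.106,.118)),(255,0,0))]
    c[:600,:400]=overlay(load("scene3"),b,(165,245,270,390),5); c[:300,400:]=overlay(load("top3"),b,(140,220,236,296),5)
    c[300:,400:]=overlay(load("scene3"),[],(175,225,318,356),8)[:300,:400]
    cv2.imwrite("pics/ov4.png",c)
```

```text
16.8917 0.037631109099493514 29.789486601948738 [ 0.47729844 -0.41893294  0.18892784] [-1.20870558  1.14290389  1.56492014]
20.9917 0.03775787377161438 [0.50970616 0.2335737  0.27818083] [ 1.79901867e+02 -4.96000361e-02  8.40000576e+01] [-0.13644513  0.17640099 -3.18554874] [-0.03357109 -0.06098696  0.00546144] [ 2.11432732e+01 -1.87847492e-01  8.88949299e+01 -6.32441996e-04
  9.11829639e+01  2.71432445e+01]
```

View pics/ov4.png

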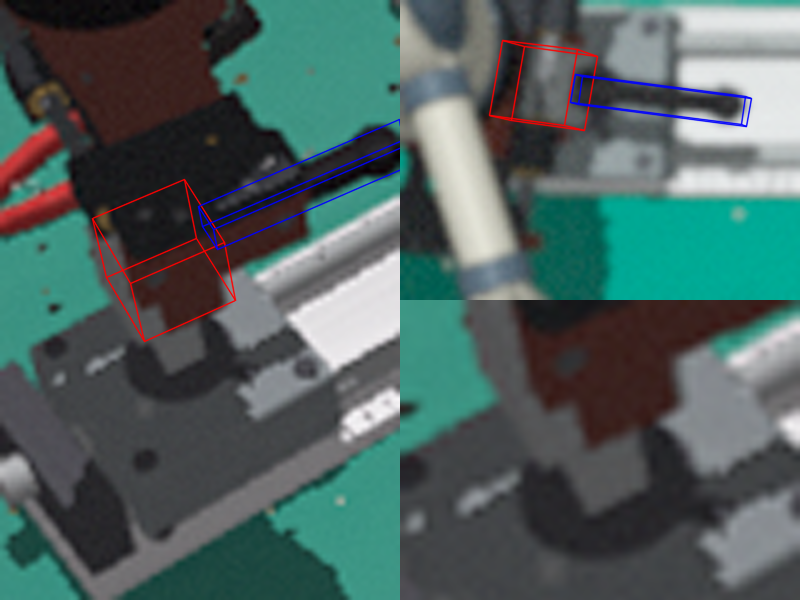

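```bash
cat > f3.py <<'E'
from fit import *
def sil(s,x,y,yaw,z0,win):
    u0,u1,v0,v1=win;lab=np.zeros(((v1-v0)*S,(u1-u0)*S),np.uint8);t=T(x,y,yaw)
    for pts in (box(.019,.095,-.007,.007,z0+.018,z0+.030),np.r_[circ(.010,z0+.018)+[.095,0,0],circ(.010,z0+.030)+[.095,0,0]]):
        q=np.array([w2px(s,p) for p in t(pts)])
        cv2.fillConvexPoly(lab,cv2.convexHull(np.round(((q-[u0,v0]+.5)*S-.5)*16).astype(np.int32)),1,shift=4)
    return cv2.GaussianBlur(cv2.resize(lab.astype(np.float32),(u1-u0,v1-v0),interpolation=cv2.INTER_AREA),(0,0),.5)
def run(name,x,y,yaw,z0):
    s=load(name);t=T(x,y,yaw);R=[w2px(s,p) for p in t(box(.050,.118,-.016,.016,z0+.012,z0+.036))]
    R=np.array(R);lo=np.floor(R.min(0)).astype(int)-2;hi=np.ceil(R.max(0)).astype(int)+3;win=(lo[0],min(hi[0],640),lo[1],hi[1])
    m=np.zeros((480,640),np.uint8);cv2.fillConvexPoly(m,cv2.convexHull(np.round(R).astype(np.int32)),1);m=m[win[2]:win[3],win[0]:win[1]]>0
    I=np.array(s["frame"])[win[2]:win[3],win[0]:win[1]].max(2).astype(float)
    D=I[m];w=np.clip((95-I)/45,0,1)
    f=lambda p:float(((sil(s,p[0]/1e3,p[1]/1e3,np.radians(p[2]),z0,win)-w)[m]**2).mean())
    p0=np.array([x*1e3,y*1e3,np.degrees(yaw)]);b=None
    for dd in((3,3,3),(-3,-3,3),(3,-3,-3)):
        o=minimize(f,p0,method="Nelder-Mead",options=dict(initial_simplex=np.vstack([p0]+[p0+np.eye(3)[i]*dd[i] for i in range(3)]),xatol=.02,fatol=1e-5,maxiter=400))
        if b is None or o.fun<b.fun:b=o
    o2=minimize(lambda q:f([q[0],q[1],p0[2]]),p0[:2],method="Nelder-Mead",options=dict(initial_simplex=[p0[:2],p0[:2]+[3,0],p0[:2]+[0,3]]))
    print(name,np.percentile(D,[5,25,50,75,95]),f(p0),b.x.round(1),b.fun,"fixed yaw",o2.x.round(1),o2.fun)
if __name__=="__main__":
    run("top3",.5097,.2336,np.radians(-96),.089); run("scene3",.5097,.2336,np.radians(-96),.089)
E
python3 f3.py
```

```text
top3 [ 51.  95. 166. 229. 233.] 0.1363636780104487 [515.5 240.3 -99. ] 0.1092660356290084 fixed yaw [512.4 241. ] 0.1102343827432147
scene3 [ 21.   47.  146.  149.  165.6] 0.10714984841525448 [511.8 237.9 -96.6] 0.083378730383338 fixed yaw [511.  237.8] 0.08385778438003587
```

Run:
```python
from h import *
def lv(x,y): 
    return [(T(x,y,np.radians(-96))(box(.050,.105,-.007,.007,.107,.119)),(0,0,255))]
c=np.zeros((600,800,3),np.uint8)
for i,(n,w) in enumerate((("top3",(172,212,238,268)),("scene3",(205,255,285,322)))):
    k=400//(w[1]-w[0])
    for j,b in enumerate(([],lv(.5097,.2336))):
        im=overlay(load(n),b,w,k); im=np.clip(im.astype(float)*1.3,0,255).astype(np.uint8) if 1-j else im
        c[i*300:i*300+min(300,im.shape[0]),j*400:j*400+400]=im[:300]
cv2.imwrite("pics/ov5.png",c)
```

```text
(no output)
```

View pics/ov5.png

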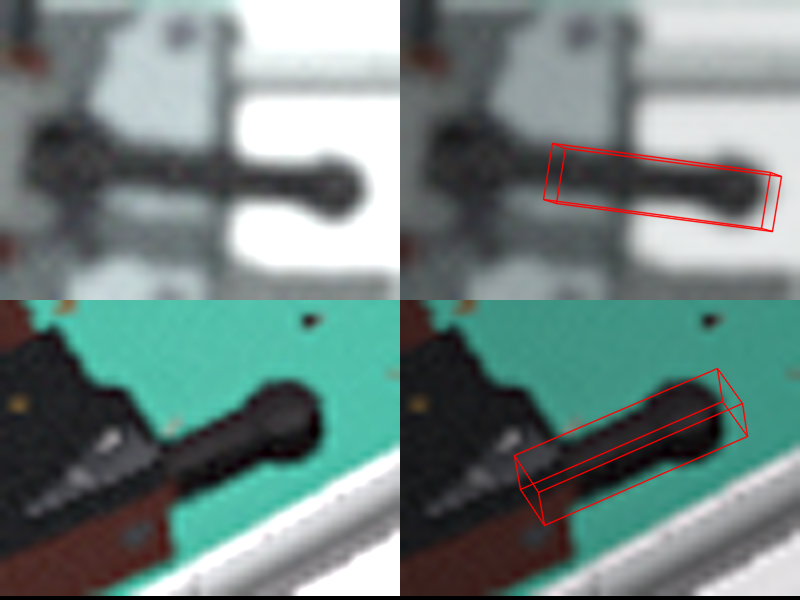

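The view shows the lever end about 4–5 mm nearer the hub than nominal, so the hub sits off the grasp point along +y. Sideways the grip centres it. I'll shift the hand about (-2,-3.5) mm and lower it guarded, with a small search if it jams.

```bash
cat > ins.py <<'E'
from station import r
from h import *
import sys
def down(x,y,yaw,z0,z1,lim=12,step=.002):
    z=z0;log=[]
    while z>z1-1e-6:
        r.servo_line([x,y,z],[180,0,yaw],speed=.04)
        s=r.sense();F=np.array(s["contact_force"])-F0;log.append((round(z,4),round(float(s["tcp_pos"][2]),4),F.round(1).tolist(),np.array(s["torque"]).round(2).tolist()))
        if F[2]>lim: return False,z,log
        z-=step
    return True,z,log
F0=np.array([-.14,.18,-3.19])
if __name__=="__main__":
    x,y,yaw=map(float,sys.argv[1:4])
    r.servo_line([x,y,.272],[180,0,yaw],speed=.05)
    ok,z,log=down(x,y,yaw,.268,.240)
    print(ok,z,r.sense()["clock"]);print(*log,sep="\n")
E
python3 ins.py .5077 .230 84
```

```text
True 0.238 25.1167
(0.268, 0.2675, [0.1, 0.6, 0.1], [-0.01, -0.11, -0.03])
(0.266, 0.2659, [0.8, -0.4, -0.4], [-0.01, -0.08, -0.02])
(0.264, 0.2643, [1.4, 2.0, 0.1], [0.4, -0.25, -0.01])
(0.262, 0.2629, [2.3, 3.4, 4.3], [0.89, -0.51, -0.02])
(0.26, 0.2616, [2.5, 5.7, 5.6], [1.08, -0.68, 0.01])
(0.258, 0.2592, [4.3, 6.3, 4.9], [1.08, -1.07, 0.03])
(0.256, 0.2569, [5.9, 6.8, 2.4], [1.2, -1.24, 0.03])
(0.254, 0.2549, [6.2, 5.7, 3.0], [1.1, -1.2, 0.07])
(0.252, 0.253, [6.6, 4.9, 3.2], [1.13, -1.26, 0.0])
(0.25, 0.251, [6.0, 5.5, 3.3], [1.12, -1.21, 0.04])
(0.248, 0.2491, [6.9, 6.6, 4.0], [1.04, -1.25, 0.02])
(0.246, 0.2471, [6.7, 4.8, 3.5], [1.13, -1.2, 0.05])
(0.244, 0.2451, [5.5, 6.8, 3.5], [1.1, -1.19, 0.07])
(0.242, 0.2431, [7.1, 5.3, 3.5], [1.04, -1.16, 0.02])
(0.24, 0.2411, [6.8, 6.2, 2.8], [1.09, -1.24, 0.09])
```

The handle slid down over the spindle. The tool feels about +6 N in x and y, so I'll shift the hand +x/+y, which also presses the carriage back to its stop, then seat the hub.

Run:
```python
from station import r
from ins import *
def st(l): 
    s=r.sense();print(l,round(s["clock"],2),np.array(s["tcp_pos"]).round(4),(np.array(s["contact_force"])-F0).round(1),np.array(s["torque"]).round(2))
    return np.array(s["contact_force"])-F0
x,y=.5077,.230
for i in range(6):
    x+=.001 if i<2 else 0; y+=.0015
    r.servo_line([x,y,.240],[180,0,84],speed=.03); F=st((x,y))
    if F[1]<-12: break
for z in (.239,.238,.237,.236):
    r.servo_line([x,y,z],[180,0,84],speed=.03); F=st(z)
    if F[2]>8: break
for n in("scene","top"): save(r.snapshot(n),n+"4")
```

```text
(0.5087, 0.2315) 25.37 [0.5092 0.2312 0.2408] [3.  0.3 7. ] [ 0.05 -0.72 -0.05]
(0.5097, 0.233) 25.62 [0.5097 0.2322 0.2407] [-0.1 -3.5 10.9] [-0.75 -0.03  0.02]
(0.5097, 0.23450000000000001) 25.87 [0.5097 0.2334 0.2408] [ 0.  -4.9 12.1] [-0.95 -0.01  0.01]
(0.5097, 0.23600000000000002) 26.12 [0.5098 0.2343 0.2407] [ 0.3 -7.8 11.1] [-1.44  0.04  0.05]
(0.5097, 0.23750000000000002) 26.37 [0.5098 0.2349 0.2407] [ -0.6 -12.4  13.3] [-2.23  0.18  0.09]
0.239 26.62 [0.5098 0.2349 0.2407] [ -3.1 -12.7  16.7] [-2.4   0.55  0.14]
```

It is seated: z matches the flange and the carriage pushes back at the stop. Now I'll turn clockwise with a small force-following correction in x and y.

```bash
cat > turn.py <<'E'
from station import r
from ins import *
x,y,yaw,o=.5099,.2360,84.,.002
hx=lambda yw:np.array([np.cos(np.radians(yw-180)),np.sin(np.radians(yw-180))])
H=np.array([x,y])-o*hx(yaw)
while yaw>-12:
    yaw-=6 if yaw>10 else 2
    p=H+o*hx(yaw)
    r.servo_line([p[0],p[1],.2397],[180,0,yaw],speed=.03)
    s=r.sense();F=np.array(s["contact_force"])-F0;t=np.array(s["torque"])
    print(yaw,round(s["clock"],2),np.array(s["tcp_pos"]).round(4),round(float(s["orientation"][2]),2),F.round(1),t.round(2))
    H+=np.clip([F[0]/6e3,(F[1]+4)/6e3],-.001,.001)
    if abs(t[2])>1.2 or abs(F[:2]).max()>25: break
E
python3 turn.py
```

```text
78.0 26.98 [0.5099 0.234  0.2407] 77.86 [-0.  -9.1 13.2] [-1.76  0.09  0.02]
72.0 27.23 [0.5096 0.2337 0.2407] 71.89 [ 0.  -7.7 12.8] [-1.24  0.12 -0.02]
66.0 27.49 [0.5093 0.2336 0.2407] 65.91 [-0.4 -4.7 11.8] [-0.97  0.17 -0.02]
60.0 27.75 [0.509  0.2337 0.2407] 59.92 [-1.3 -4.4 12. ] [-0.86  0.27  0.  ]
54.0 28.01 [0.5086 0.2338 0.2407] 53.92 [-0.6 -2.9 11.9] [-0.75  0.23 -0.04]
48.0 28.27 [0.5083 0.2341 0.2407] 47.92 [-0.7 -4.6 11.9] [-0.78  0.27 -0.01]
42.0 28.52 [0.5081 0.2342 0.2408] 41.93 [-0.2 -3.8 11.8] [-0.62  0.23 -0.05]
36.0 28.78 [0.5078 0.2345 0.2408] 35.93 [-1.1 -3.  12.3] [-0.55  0.32  0.  ]
30.0 29.04 [0.5076 0.2349 0.2408] 29.93 [-0.  -3.6 11.3] [-0.5   0.23 -0.08]
24.0 29.3 [0.5075 0.2352 0.2408] 23.93 [-0.8 -3.4 12.2] [-0.52  0.28 -0.06]
18.0 29.56 [0.5073 0.2355 0.2408] 17.93 [-0.5 -2.9 11.3] [-0.47  0.24 -0.08]
12.0 29.82 [0.5072 0.2359 0.2408] 11.93 [-1.3 -2.8 11.8] [-0.44  0.23 -0.05]
6.0 30.07 [0.507  0.2363 0.2408] 5.93 [-0.6 -2.6 11.4] [-0.47  0.11 -0.01]
4.0 30.32 [0.507  0.2364 0.2408] 3.94 [ 0.7 -4.3 11.6] [-0.51  0.1   0.03]
2.0 30.57 [0.507  0.2365 0.2408] 1.97 [-0.  -4.  11.8] [-0.5   0.15  0.21]
0.0 30.82 [0.507  0.2366 0.2408] 0.01 [ 0.1 -3.5 12. ] [-0.48  0.12  0.52]
-2.0 31.07 [0.507  0.2367 0.2407] -1.96 [ 0.1 -4.3 11.9] [-0.59  0.12  0.92]
-4.0 31.32 [0.5069 0.2368 0.2408] -3.93 [-0.2 -4.4 12.3] [-0.61  0.18  1.1 ]
-6.0 31.57 [0.5068 0.2368 0.2408] -5.93 [-0.5 -3.8 13.7] [-0.63  0.38  1.  ]
-8.0 31.82 [0.5067 0.2369 0.2408] -7.92 [-1.8 -3.9 13.4] [-0.69  0.37  1.22]
```

The torque rose from about yaw 3° on, to roughly 1.2 N m, so the end stop is reached after about 80°. I'll press the carriage against its stop, release, retreat and look.

Run:
```python
from station import r
from ins import *
s=r.sense();y=.2385
for i in range(5):
    r.servo_line([.5067,y,.2400],[180,0,-8],speed=.03);F=np.array(r.sense()["contact_force"])-F0;print(y,np.array(r.sense()["tcp_pos"]).round(4),F.round(1))
    if F[1]<-11:break
    y+=.0015
p=np.array(r.sense()["tcp_pos"]); r.servo_line([p[0],p[1],.2405],speed=.02)
r.let_go(); r.wait(.2)
r.servo_line([p[0],p[1],.36],speed=.12)
r.reach([.45,-.2,.36],[180,0,60]); r.wait(.3)
s=r.sense();print(s["clock"],s["opening"],s["contact_force"])
for n in("scene","top"): save(r.snapshot(n),n+"5")
t=T(.5095,.2345,np.radians(1.2));b=[(t(box(-.045,.045,-.045,.045,.013,.048)),(255,0,0)),(T(.5095,.2345,np.radians(-176))(box(-.019,.019,-.019,.019,.052,.086)),(0,0,255))]
c=np.zeros((600,800,3),np.uint8)
c[:300,:400]=overlay(load("scene5"),[],(155,255,312,387),4); c[300:,:400]=overlay(load("scene5"),b,(155,255,312,387),4)
c[:300,400:]=overlay(load("top5"),[],(140,220,236,296),5);c[300:,400:]=overlay(load("top5"),b,(140,220,236,296),5)
cv2.imwrite("pics/ov6.png",c)
```

```text
0.2385 [0.5067 0.2372 0.2408] [-0.2 -7.1 12. ]
0.24 [0.5067 0.2378 0.2408] [ -1.4 -11.7  13.1]
36.9083 0.08787503339216518 [-0.13058008  0.27572876  0.04352055]
```

View pics/ov6.png

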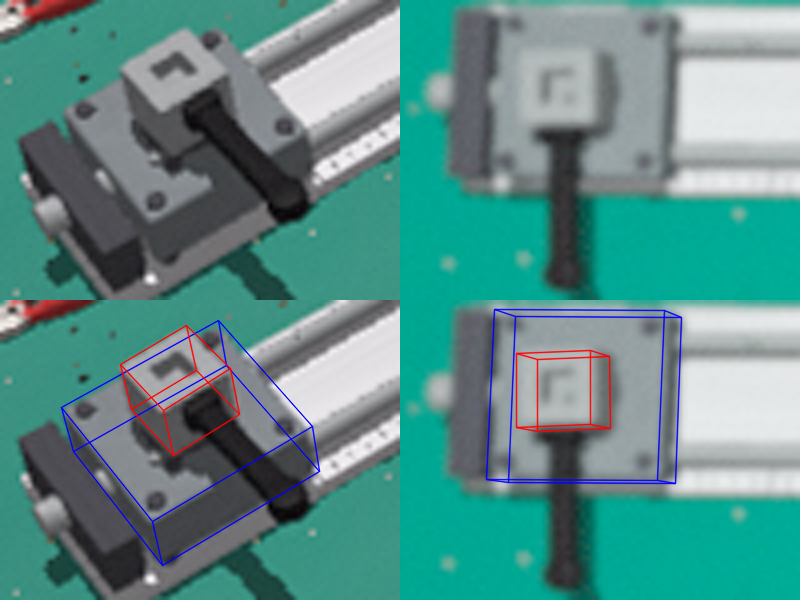

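The handle is seated with the spindle in its bore and the lever turned. I'll check numerically that the carriage is where the first push left it, and check the handle yaw.

Run:
```python
from h import *
a=cv2.cvtColor(load("top2")["frame"],7);b=cv2.cvtColor(load("top5")["frame"],7)
print(w2px(load("top2"),[.46,.23,.048])-w2px(load("top2"),[.46,.225,.048]))
for w in((188,202,236,246),(186,202,262,274),(158,170,262,272)):
    A=a[w[2]:w[3],w[0]:w[1]];B=b[w[2]-4:w[3]+4,w[0]-5:w[1]+5]
    k=4;m=cv2.matchTemplate(cv2.resize(B,None,fx=k,fy=k,interpolation=2),cv2.resize(A,None,fx=k,fy=k,interpolation=2),5);_,v,_,l=cv2.minMaxLoc(m);print(v,l[0]/k-5,l[1]/k-4)
import fit
for o in fit.fit([load("top5"),load("scene5")],fit.faces_hub()[4:],0.51,.234,range(-15,20,3),.018,(.086,.087)) if 0 else []: print(o)
from fit import *
sh=[f+[0,0,.052] for f in faces_hub()]
for o in fit.fit([load("top5")],sh,.5105,.2335,range(-185,-166,3),.03,(.052,.086)): print(o)
```

```text
[-1.90211668 -0.05071357]
0.9964396953582764 0.0 0.0
0.9985144138336182 0.0 0.0
0.7121485471725464 -1.0 0.25Traceback (most recent call last):
  File "<stdin>", line 11, in <module>
AttributeError: 'function' object has no attribute 'fit'
```

The carriage shows no shift (0 px) from its place at the stop, and the lever has turned about 80°.

```bash
python3 -c "
from station import r
print(r.hand_in(), r.sense()['clock'])"
```

```text
the job is handed in; nothing more can be done
the job is handed in; nothing more can be done
```

The job is handed in with no verdict returned: the carriage rests against the stop screw, the handle is fully down on the spindle, the spindle is turned clockwise until it met its end stop (about 80°), and the arm is clear, with the bystanders never approached but not re-checked in the final pictures.

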